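# Lock the hand-held radio in the test jig and key it

### The job

Lock the hand-held radio into its test jig: swing the hinged steel bar over the radio and press its red pad down until the bar's nose snaps under the spring catch. Then press the jig's black spring pedal all the way down to its stop, hold it there for a second and let it come up again; never push the pedal down while the bar is still unlocked. The radio stays lying where it is, and the mug, the battery pack and the pliers are left alone.

Things in the scene. Friction and masses are not known exactly. Their poses are not given: they have to be found in the camera images.
- jig: Fixed plywood board 200 x 260 x 10 mm. Origin under its centre; x along the radio (away from the robot at yaw 0), y left, z up. In its frame (mm): radio at y 17 to 73 between cheeks 30 high; bar, bar hinge and catch in the plane x = -20; hinge ears 60 high at y 93 to 111; catch at y -43 to -28, 76 high; pedal at x -65 to 45, y -122 to -66. Tall test set right of it: cross with the tool 0.4 m up.
- bar_hinge (a point): Axis of the bar's hinge, at (-20, 102, 52) mm in the jig's frame; the axis runs along jig x. The bar is 24 mm wide and 8 mm thick; its round nose ends 134 mm from this axis. Stiff hinge: the bar stays at whatever angle it is left; 1 to 2 N at its pad moves it.
- bar (a joint): Angle of the steel bar about its hinge (rad): 0 = closed, level across the radio along jig -y with its nose under the catch (its top 56 mm above the table, 6 mm clear of the radio); 1.57 = upright; stop at 1.75. At about 0.13 rad the nose meets the catch, pushes it back and snaps under it: about 7 N at the pad.
- bar_pad (a point): Middle of the face of the bar's red pad, 30 x 30 mm, 95 mm from the hinge along the bar and 10 mm off its centre plane, on the face that looks up when the bar is closed and outwards (jig +y) when it stands upright. Push here. Closed, this face is 62 mm above the table.
- catch (a joint): Angle of the dark spring catch (rad): 0 = upright over the bar's nose; the nose pushes it back to about 0.1 as it passes, then it springs back to 0 and holds the bar. It needs no handling.
- pedal (a joint): Angle of the spring pedal (rad): 0 = up, 0.25 = fully down on its stop. A plate 112 x 56 mm hinged along jig y at its end near the robot (jig x -65, height 21 mm), rising away from the robot. It takes about 2.5 N at the pad to start and 7 N at the stop, and springs back by itself.
- pedal_pad (a point): Middle of the pedal's ribbed black rubber pad, on its upper face, 85 mm from the pedal's hinge; about 51 mm above the table with the pedal up and 31 mm when fully down; it moves down along that arc.
- radio: Black hand-held radio, loose, lying on its back on the jig, body 111 x 56 x 32 mm with the aerial pointing along its +x. Origin on its underside at the aerial end of the body. It does not have to be touched.
- radio_seat (a point): Where the radio's origin belongs, on the board's top: (26, 46, 10) mm in the jig's frame.
- mug: Speckled white mug, 81 mm across, 94 mm high, loose bystander; origin under its middle.
- pack: Black battery pack 88 x 54 x 19 mm, loose bystander; origin under its middle.
- pliers: Blue-handled long-nose pliers 141 x 53 x 11 mm, loose bystander; origin under the middle.

How it is judged:
On the way, in this order (a step that is already met when the one before it is completed fails the run):
1. the bar is closed and the catch has sprung back over its nose (value of joint bar below 0.05 rad and value of joint catch below 0.06 rad), for 0.2 s.
2. with the bar locked, the pedal is held fully down for at least half a second (all of step 1 and value of joint pedal above 0.215 rad), for 0.5 s.
At the end, for the whole second after the job is handed in: The bar is closed (below 0.05 rad) with the catch back over its nose (below 0.06 rad), the pedal has come up again (below 0.05 rad), and the radio still lies in the jig, its origin within 20 mm of its seat (all of step 1 and value of joint pedal below 0.05 rad and distance between radio and radio_seat below 0.02 m); the robot touches nothing.
It fails at once if the pedal is pushed down (over 0.12 rad) while the bar is not locked (over 0.1 rad) (value of joint pedal above 0.12 rad and value of joint bar above 0.1 rad).
It fails at once if the mug is shifted by more than 30 mm (distance of mug from where it was at the start of the episode above 0.03 m).
It fails at once if the battery pack is shifted by more than 30 mm (distance of pack from where it was at the start of the episode above 0.03 m).
It fails at once if the pliers are shifted by more than 30 mm (distance of pliers from where it was at the start of the episode above 0.03 m).
It also fails if it takes over 61 s, if anything falls off the work surface, if the arm or the gripper's body presses on something with over 40 N, if the wrist force passes 120 N, or if a joint passes its speed limit or range.

### The arm

A 6-joint arm with a two-finger parallel gripper is mounted at the origin on a cart in front of the work surface, level with it; the furniture and walls round the work are solid. World frame = base frame: x ahead of the robot, y to its left, z up, the work surface at z = 0. Lengths are in m, angles in rad, forces in N, time in s.
With the tool pointing down it reaches from about 0.25 to 0.775 m from the base axis. Payload 4 kg.
Tool frame: the origin (TCP) lies at the very end of the fingers, on their centre line; the grasp point (between the pads) lies r.grasp_offset behind it (r.grasp_offset is the distance from the TCP to the grasp point, in m); z points along the fingers, y is the line along which they close (so a half turn about z gives the same grasp; the last joint's range is limited). The gripper opens to 85 mm and grips with 20 to 120 N. Pads are 22 mm wide; open, the fingers measure 114 mm over their backs; the gripper's body (76 mm by 85 mm) begins 54 mm behind the grasp point. The pads swing forward as they close: fully open they stand 13 mm farther back than shut.
Start: joints at [-1.31, 0.087, 1.371, -0, 1.684, -0.103], TCP at [0.196, -0.514, 0.231] pointing down, gripper open.
Joint ranges: [-3.1, 3.1], [-0.76, 2.03], [0.27, 2.55], [-1.08, 4.22], [0.17, 2.65], [-2.57, 2.57]. Speed limits (rad/s): [2.79, 2.79, 3.14, 3.14, 3.14, 3.14].

### API

Orientations are given as [roll, pitch, yaw] about the fixed x, y, z axes, in that order (R = Rz(yaw) Ry(pitch) Rx(roll)).
In Python, from station import r gives the robot as it stands. The module is installed in compiled form; this text tells all that it offers.
- The arm moves only by the tool servo_tool, never from a script. Its argument "steps" is a list that holds one entry, the list of rows, each a list of 4 numbers: the shift along the world's x, y, z in m, then the turn about the world's z in degrees. In form: [[[dx, dy, dz, twist], ...]]. A call has 1 to 20 rows; each row is the pose to reach, as a shift and turn from the pose commanded when the call began; what a row does not reach only later rows make up. A row lasts 1/8 s, in which the tool goes at most 62.5 mm and 10.7 degrees, less where a joint would pass 70% of its speed; a pose out of reach is approached as far as the arm can. A call with a gripper value outside its range is refused whole. "hand" is the closure, from -1 (fully open) to 1 (shut), set as the call begins (left out, the last holds). The fingers move at their own pace and stop on an object; "squeeze" is the grip in N (left out, the last holds). Time passes only in rows, so rows that repeat a pose let the fingers close. It gives the time, the measured TCP pose, the force, the opening and the grip force at its end, in the units of the state.
- r.read_state(): the state, without advancing time (a new reading comes with each control period).
- r.grab_frame(name): name is "side" or "top" or "wrist"; returns the picture (384x512x3 uint8, blue, green, red); there is no depth.
- r.camera_info(name): a dict with "mtx" (3x3 intrinsics, pixels), "origin" and "attitude" of the camera in the world. Camera axes: x right, y down, z forward; pixel columns grow to the right and rows downward; lengths in m; the calibration is good to about 2 mm. A picture is of the moment at which its call begins: read the wrist's pose just before it. camera_info takes no time and is no camera call; for the wrist camera it gives the pose at the moment of the call.
- r.sign_off(): hands the job in; it is judged then, once.
The state is a dict: "time_s": time; "joint_positions": joint angles; "qvel": joint speeds; "joint_torque": joint torques, N m; "ee_pos": TCP position; "orientation": TCP orientation; "contact_force": force on the tool from outside, world axes, zero at the start; "ft_torque": the same for the moment, N m; "finger_gap": finger opening in m; "gripper_force": force on a finger pad.
Only numpy, scipy, OpenCV 4.12 (cv2) and the standard library are available. Lean on these libraries where they do the work, as an engineer would, in place of code of your own. Each camera call takes 0.05 s, during which the arm holds its last target. There are 200 camera calls.

## Working session

There is one attempt and no reset: what is moved stays moved. The work goes in short steps, Python scripts to look and compute and a tool call to move; the robot and the scene stay as the last step left them, time stands still between calls to the robot, and variables do not carry over. Pictures are saved under pics/ and viewed, at most 10 in all, crops included, and the job is handed in when it is done.

Besides the shell and the picture viewer there is one more tool, called after ">>>" by a JSON object that holds its "method" and its "body", one argument or row to a line. servo_tool: Moves the arm, as the interface text tells. Its arguments: {"type":"object","properties":{"steps":{"type":"array"},"hand":{"type":"number"},"squeeze":{"type":"number"}},"required":["steps"]}

```bash
mkdir -p pics
python3 - <<'E'
from station import r
import cv2, numpy as np
s=r.read_state(); print(s['time_s'],s['ee_pos'],s['orientation'],s['finger_gap'],r.grasp_offset)
for n in("side","top"):
    im=r.grab_frame(n); cv2.imwrite(f"pics/{n}0.png",im)
    c=r.camera_info(n); print(n,np.round(c['mtx'],1).tolist(),c['origin'],np.round(c['attitude'],3).tolist())
E
```

```text
0.0 [ 0.19556122 -0.51350608  0.23011765] [-3.13933192e+00 -2.38250258e-04  3.63783115e-01] 0.08538167087112147 0.0187
side [[409.8, 0.0, 261.1], [0.0, 409.8, 190.3], [0.0, 0.0, 1.0]] [-0.00190354  1.01724403  0.56920142] [-2.009, 0.025, -2.634]
top [[445.8, 0.0, 259.8], [0.0, 445.8, 189.7], [0.0, 0.0, 1.0]] [0.29747364 0.07077202 1.3614201 ] [-2.957, -0.003, -1.571]
```

View pics/top0.png

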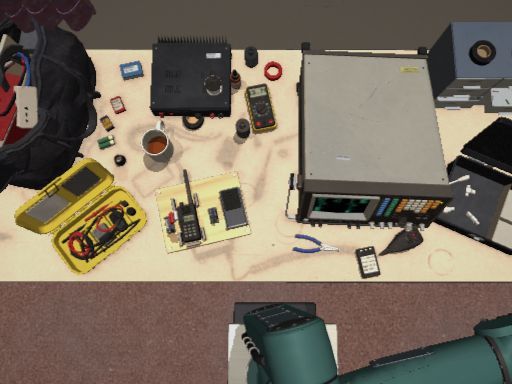

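View pics/side0.png

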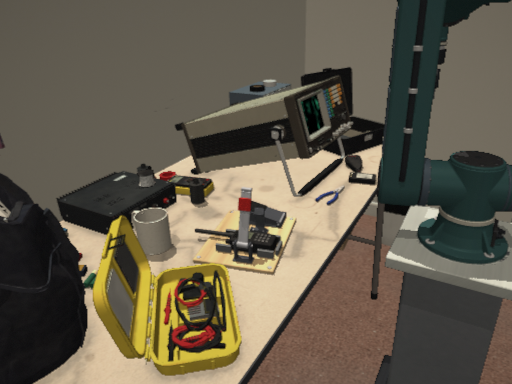

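The top view shows the jig at about (203, 211), yawed slightly left, with the radio at (188, 222), the black pedal at (233, 207) and the mug at (157, 143). The side view shows the bar upright, with its red pad at (245, 201).

Run:
```python
import cv2
t=cv2.imread("pics/top0.png"); s=cv2.imread("pics/side0.png")
cv2.imwrite("pics/tc.png",cv2.resize(t[160:260,145:265],None,fx=6,fy=6,interpolation=cv2.INTER_CUBIC))
cv2.imwrite("pics/sc.png",cv2.resize(s[180:275,190:300],None,fx=6,fy=6,interpolation=cv2.INTER_CUBIC))
```

```text
(no output)
```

View pics/tc.png

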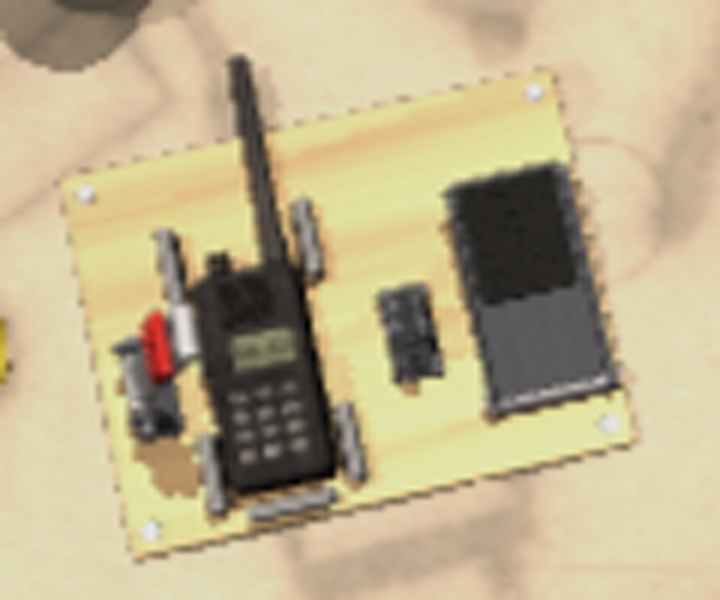

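View pics/sc.png

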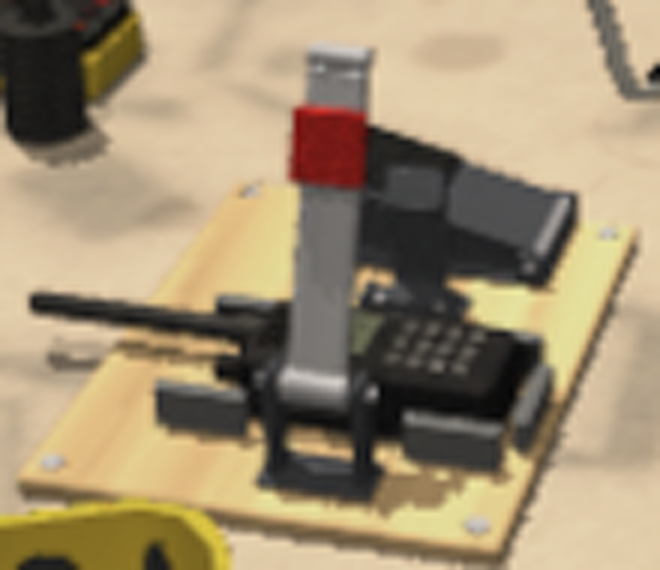

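The top crop shows the board corners at (62,182), (555,72), (635,442) and (137,557), with the pedal's rubber at (520,240). The side crop shows the bar near upright, with the red pad's centre at (330,147).

```bash
cat > h.py <<'E'
import numpy as np, cv2
from scipy.spatial.transform import Rotation as Ro
from station import r
def ray(n,p):
    c=r.camera_info(n); d=np.linalg.inv(c['mtx'])@[p[0],p[1],1]
    return np.array(c['origin']),Ro.from_euler('xyz',c['attitude']).apply(d)
def onz(n,p,z):
    o,d=ray(n,p); return o+d*(z-o[2])/d[2]
def tri(a,b):
    (o,d),(q,e)=a,b
    t=np.linalg.lstsq(np.c_[d,-e],q-o,rcond=None)[0]; A=o+t[0]*d;B=q+t[1]*e
    return (A+B)/2,np.linalg.norm(A-B)
E
python3 - <<'E'
from h import *
off=np.array([145,160]); t=lambda p:(np.array(p)+.5)/6-.5+off
so=np.array([190,180]); sd=lambda p:(np.array(p)+.5)/6-.5+so
P=np.array([onz("top",t(p),.01) for p in [(62,182),(555,72),(635,442),(137,557)]])
print(P.round(4).tolist()); print([round(np.linalg.norm(P[i]-P[(i+1)%4]),4) for i in range(4)])
J=np.array([[.1,.13],[.1,-.13],[-.1,-.13],[-.1,.13]])
c=P[:,:2].mean(0); H=J.T@(P[:,:2]-c); a=np.arctan2(H[0,1]-H[1,0],H[0,0]+H[1,1])
print("jig",c,np.degrees(a)); R=np.array([[np.cos(a),-np.sin(a)],[np.sin(a),np.cos(a)]])
w=lambda x,y:c+R@[x,y]; inv=lambda p:R.T@(np.array(p)[:2]-c)
# corner check by 2 views
for tp,sp in [((62,182),(22,485)),((137,557),(498,553)),((635,442),(637,235))]:
    print("corner",tri(ray("top",t(tp)),ray("side",sd(sp))))
for n in("top","side"):
    im=cv2.imread(f"pics/{n}0.png").astype(int); m=((im[...,2]>120)&(im[...,1]<60)&(im[...,0]<60)).astype(np.uint8)
    k,l,st,ce=cv2.connectedComponentsWithStats(m)
    for i in range(1,k):
        x,y=ce[i]
        if 160<x<250 and 190<y<230: print(n,st[i],ce[i])
q,e=tri(ray("top",t((157,348))),ray("side",sd((330,110)))); print("red topedge",q,e,inv(q))
q,e=tri(ray("top",t((157,348))),ray("side",sd((330,147)))); print("red mid",q,e,inv(q))
# bar tip edge: top (185,330) / side (340,55)
q,e=tri(ray("top",t((185,332))),ray("side",sd((340,52)))); print("tip",q,e,inv(q))
q=onz("top",t((515,235)),.051); print("pedal rubber mid",q,inv(q))
q,e=tri(ray("top",t((451,187))),ray("side",sd((370,130)))); print("pedal far left corner",q,e,inv(q))
print("bar hinge",w(-.02,.102),"pedalpad",w(.02,-.094),"catch",w(-.02,-.035))
m=onz("top",(157,143),.09); print("mug",m,inv(m))
for p in [(295,236),(338,252)]: print("pliers",onz("top",p,.01))
for p in [(160,190),(60,190),(118,190),(146,210)]: print("case",onz("top",p,.05), inv(onz("top",p,.05)))
E
```

```text
[[0.549, 0.3896, 0.01], [0.607, 0.137, 0.01], [0.4155, 0.0949, 0.01], [0.3581, 0.344, 0.01]]
[np.float64(0.2592), np.float64(0.196), np.float64(0.2556), np.float64(0.1963)]
jig [0.48242257 0.24136874] 12.937734632380163
corner (array([0.54911573, 0.39013709, 0.00605271]), np.float64(0.0015066195808950372))
corner (array([0.35821613, 0.34454621, 0.0071332 ]), np.float64(6.118537529668116e-05))
corner (array([0.41565566, 0.09488313, 0.00565887]), np.float64(0.0005750570968675667))
top [169 213   5  10  31] [171.03225806 217.41935484]
side [164 199   3   2   4] [165.   199.25]
side [239 198  12  12  66] [243.36363636 202.54545455]
red topedge [0.44572937 0.3087442  0.15871996] 0.001495403850887999 [-0.02067688  0.07388038]
red mid [0.44643787 0.31105456 0.1441023 ] 0.0009156770141713908 [-0.01946909  0.07597345]
tip [0.45045702 0.29299497 0.17551676] 0.0006374939516039363 [-0.01959537  0.05747248]
pedal rubber mid [0.51464619 0.15408373 0.051     ] [ 0.01186317 -0.0922838 ]
pedal far left corner [0.52262126 0.17848309 0.07714403] 0.024826310688204276 [ 0.02509861 -0.0702894 ]
bar hinge [0.4400933  0.33630153] pedalpad [0.5229607  0.15423287] catch [0.47076651 0.20277942]
mug [0.67528116 0.3705966  0.09      ] [0.21689577 0.08276777]
pliers [ 0.40718875 -0.04002349  0.01      ]
pliers [ 0.35913042 -0.16864194  0.01      ]
case [0.54134484 0.36498216 0.05      ] [0.08510253 0.10728313]
case [0.54134893 0.66360591 0.05      ] [0.15196599 0.39832509]
case [0.54134656 0.49045459 0.05      ] [0.11319648 0.22956993]
case [0.48102367 0.40402548 0.05      ] [0.03505417 0.15884073]
```

>>> {"method": "servo_tool", "body": {
  "steps": [
    [[0,0,0.06,0],[0,0,0.12,0],[0,0,0.17,0],[0,0,0.2,0],[0.016,0.057,0.2,5.5],[0.032,0.115,0.2,11],[0.048,0.172,0.2,16.4],[0.065,0.229,0.2,21.9],[0.081,0.287,0.2,27.4],[0.097,0.344,0.2,32.8],[0.113,0.401,0.2,38.3],[0.129,0.458,0.2,43.8],[0.145,0.516,0.2,49.3],[0.162,0.573,0.2,54.7],[0.178,0.63,0.2,60.2],[0.194,0.688,0.2,65.7],[0.21,0.745,0.2,71.2],[0.226,0.802,0.2,76.6],[0.242,0.86,0.2,82.1],[0.242,0.86,0.2,82.1]]
  ],
  "hand": 1,
  "squeeze": 20
}}

```text
time_s: 2.6
ee_pos: [0.4385, 0.3496, 0.4261]
orientation: [-3.134, 0.002, 1.801]
contact_force: [-0.1, 0.1, -1.3]
finger_gap: -0.0001
gripper_force: 0.0
```

>>> {"method": "servo_tool", "body": {
  "steps": [
    [[0,-0.001,-0.05,0],[0,-0.002,-0.1,0],[0,-0.003,-0.15,0],[0,-0.003,-0.2,0],[0,-0.003,-0.24,0],[0,-0.003,-0.27,0],[0,-0.003,-0.28,0],[0,-0.003,-0.28,0]]
  ]
}}

```text
time_s: 3.6
ee_pos: [0.4377, 0.3424, 0.1516]
orientation: [-3.142, 0.0, 1.796]
contact_force: [-0.4, -0.5, -0.0]
finger_gap: -0.0001
gripper_force: 0.0
```

Run:
```python
from station import r
import cv2, numpy as np
s=r.read_state(); print(s['time_s'],s['ee_pos'],s['orientation'],s['contact_force'])
a=r.grab_frame("side"); b=r.grab_frame("top")
f=lambda i:cv2.resize(i,None,fx=4,fy=4,interpolation=cv2.INTER_CUBIC)
cv2.imwrite("pics/s1.png",np.hstack([f(a[140:270,195:295]),f(b[140:270,140:240])]))
```

```text
3.6 [0.43767017 0.3423875  0.15162969] [-3.14154300e+00  2.13092503e-04  1.79591997e+00] [-0.36315016 -0.54813915 -0.03880753]
```

View pics/s1.png

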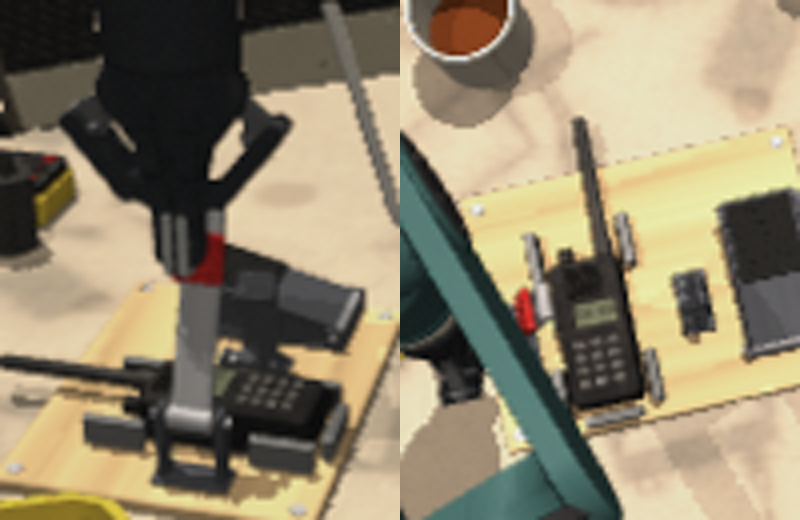

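The composite shows the closed fingers beside the bar. In the side view the tip is at about (185, 260), just in front of the red pad at (200, 255); the fingers clear the bar and the radio. Next I follow the arc.

```bash
cat >> h.py <<'E'
C=np.array([.48242,.24137]); A=np.radians(12.94)
RJ=np.array([[np.cos(A),-np.sin(A)],[np.sin(A),np.cos(A)]])
w=lambda x,y:C+RJ@np.array([x,y])/1000
inv=lambda p:RJ.T@(np.array(p)[:2]-C)*1000
E
python3 - <<'E'
from h import *
p=r.read_state()['ee_pos']; print(inv(p))
for th in np.linspace(1.2,.2,19):
    y=102-102*np.cos(th)+10*np.sin(th)+11; z=52+102*np.sin(th)+10*np.cos(th)
    q=np.r_[w(-20,y),z/1000]; print(round(th,2),np.round(q-p,3).tolist())
E
```

```text
[-19.91130175 109.0700019 ]
1.2 [0.005, -0.023, -0.003]
1.14 [0.006, -0.028, -0.004]
1.09 [0.008, -0.034, -0.006]
1.03 [0.009, -0.039, -0.009]
0.98 [0.01, -0.044, -0.011]
0.92 [0.011, -0.048, -0.014]
0.87 [0.012, -0.053, -0.017]
0.81 [0.013, -0.058, -0.021]
0.76 [0.014, -0.062, -0.024]
0.7 [0.015, -0.066, -0.028]
0.64 [0.016, -0.07, -0.032]
0.59 [0.017, -0.073, -0.036]
0.53 [0.018, -0.077, -0.041]
0.48 [0.018, -0.08, -0.046]
0.42 [0.019, -0.083, -0.05]
0.37 [0.02, -0.085, -0.056]
0.31 [0.02, -0.088, -0.061]
0.26 [0.021, -0.09, -0.066]
0.2 [0.021, -0.092, -0.071]
```

>>> {"method": "servo_tool", "body": {
  "steps": [
    [[0.003,-0.012,-0.002,0],[0.005,-0.023,-0.003,0],[0.006,-0.028,-0.004,0],[0.008,-0.034,-0.006,0],[0.009,-0.039,-0.009,0],[0.01,-0.044,-0.011,0],[0.011,-0.048,-0.014,0],[0.012,-0.053,-0.017,0],[0.013,-0.058,-0.021,0],[0.014,-0.062,-0.024,0],[0.015,-0.066,-0.028,0],[0.016,-0.07,-0.032,0],[0.017,-0.073,-0.036,0],[0.018,-0.077,-0.041,0],[0.018,-0.08,-0.046,0],[0.019,-0.083,-0.05,0],[0.02,-0.085,-0.056,0],[0.02,-0.088,-0.061,0],[0.021,-0.09,-0.066,0],[0.021,-0.092,-0.071,0]]
  ]
}}

```text
time_s: 6.2
ee_pos: [0.4588, 0.2509, 0.08]
orientation: [3.141, -0.0, 1.797]
contact_force: [0.2, 0.5, 0.6]
finger_gap: 0.0003
gripper_force: 0.4
```

Run:
```python
from h import *
s=r.read_state(); print(s['ee_pos'],inv(s['ee_pos']),s['contact_force'])
a=r.grab_frame("side"); b=r.grab_frame("top")
f=lambda i:cv2.resize(i,None,fx=4,fy=4,interpolation=cv2.INTER_CUBIC)
cv2.imwrite("pics/s2.png",np.hstack([f(a[140:270,195:295]),f(b[140:270,140:240])]))
```

```text
[0.45879343 0.2509282  0.07998747] [-20.88620547  14.606182  ] [0.19333951 0.51718302 0.5716555 ]
```

View pics/s2.png

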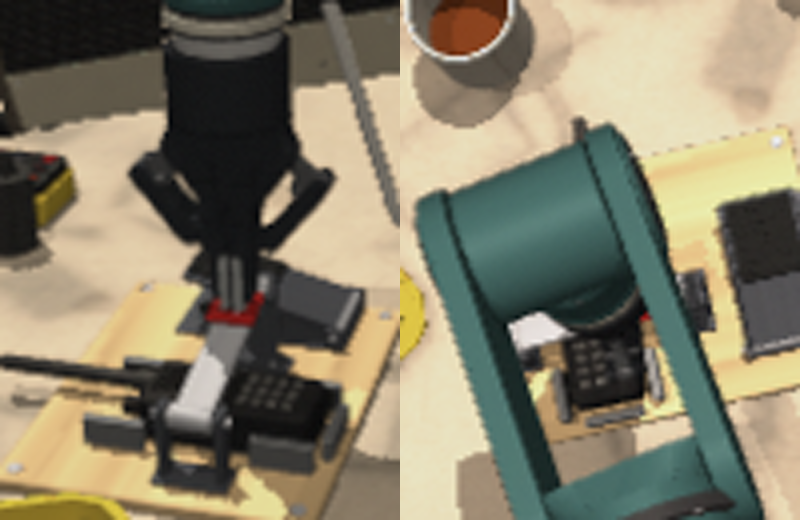

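The picture shows the bar nearly closed, with the fingertips on the red pad at (237, 305) in the left half. Next I press down.

>>> {"method": "servo_tool", "body": {
  "steps": [
    [[0,-0.001,-0.004,0],[0,-0.002,-0.007,0],[0.001,-0.003,-0.01,0],[0.001,-0.003,-0.012,0],[0.001,-0.003,-0.014,0],[0.001,-0.003,-0.016,0],[0.001,-0.003,-0.018,0],[0.001,-0.003,-0.019,0],[0.001,-0.003,-0.019,0],[0.001,-0.003,-0.019,0]]
  ]
}}

```text
time_s: 7.55
ee_pos: [0.4599, 0.2476, 0.0619]
orientation: [3.141, 0.001, 1.797]
contact_force: [-1.3, -2.8, 5.5]
finger_gap: 0.0001
gripper_force: 2.6
```

>>> {"method": "servo_tool", "body": {
  "steps": [
    [[0,0,-0.001,0],[0,0,-0.002,0],[0,0,-0.003,0],[0,0,-0.003,0]]
  ]
}}

```text
time_s: 8.05
ee_pos: [0.4601, 0.2477, 0.0616]
orientation: [3.14, 0.001, 1.797]
contact_force: [-5.9, -4.3, 17.8]
finger_gap: -0.0
gripper_force: 8.4
```

>>> {"method": "servo_tool", "body": {
  "steps": [
    [[0,0,0.02,0],[0,0,0.05,0],[0,0,0.08,0],[0.013,-0.024,0.08,0],[0.027,-0.048,0.08,0],[0.04,-0.072,0.08,0],[0.053,-0.096,0.08,0],[0.053,-0.096,0.08,0]]
  ]
}}

```text
time_s: 9.05
ee_pos: [0.5133, 0.1507, 0.1377]
orientation: [-3.141, 0.0, 1.794]
contact_force: [-0.7, 0.1, 0.4]
finger_gap: -0.0003
gripper_force: 0.0
```

Run:
```python
from h import *
s=r.read_state(); print(s['ee_pos'],inv(s['ee_pos']),s['contact_force'])
a=r.grab_frame("side"); b=r.grab_frame("wrist")
f=lambda i,k:cv2.resize(i,None,fx=k,fy=k,interpolation=cv2.INTER_CUBIC)
cv2.imwrite("pics/s3.png",np.hstack([f(a[150:270,195:295],3.2),cv2.resize(b,(480,384))]))
```

```text
[0.513303   0.15070487 0.13765513] [  9.79603188 -95.27834339] [-0.71074456  0.10522817  0.40518557]
```

View pics/s3.png

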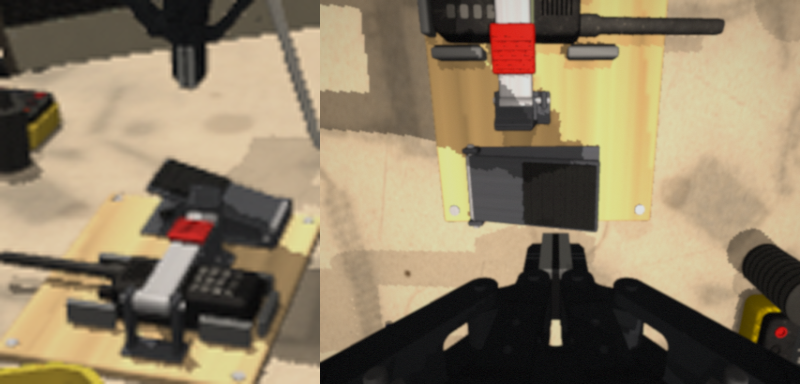

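The bar is level with its nose under the catch: in the left half the red pad is at (190, 230), and in the wrist view the catch is at (520, 110). The pedal lies under the fingers, with its rubber at (560, 195). Next I press it.

>>> {"method": "servo_tool", "body": {
  "steps": [
    [[0,0,-0.03,0],[0,0,-0.055,0],[0,0,-0.07,0],[0,0,-0.08,0],[0,0,-0.087,0],[0,0,-0.092,0],[0,0,-0.097,0],[0,0,-0.1,0],[0,0,-0.102,0],[0,0,-0.102,0]]
  ]
}}

```text
time_s: 10.4
ee_pos: [0.5148, 0.1523, 0.0381]
orientation: [3.136, 0.0, 1.797]
contact_force: [1.8, 1.3, 4.6]
finger_gap: -0.0001
gripper_force: 2.8
```

>>> {"method": "servo_tool", "body": {
  "steps": [
    [[0,0,-0.002,0],[0,0,-0.004,0],[0,0,-0.006,0],[0,0,-0.008,0],[0,0,-0.009,0],[0,0,-0.009,0]]
  ]
}}

```text
time_s: 11.15
ee_pos: [0.516, 0.1526, 0.0305]
orientation: [3.133, 0.0, 1.797]
contact_force: [2.5, 1.1, 10.1]
finger_gap: 0.0002
gripper_force: 4.6
```

>>> {"method": "servo_tool", "body": {
  "steps": [
    [[0,0,-0.001,0],[0,0,-0.002,0],[0,0,-0.003,0],[0,0,-0.003,0],[0,0,-0.003,0],[0,0,-0.003,0],[0,0,-0.003,0],[0,0,-0.003,0],[0,0,-0.003,0],[0,0,-0.003,0],[0,0,-0.003,0],[0,0,-0.003,0]]
  ]
}}

```text
time_s: 12.65
ee_pos: [0.5161, 0.1526, 0.0301]
orientation: [3.133, 0.0, 1.797]
contact_force: [-2.4, 0.2, 20.7]
finger_gap: 0.0001
gripper_force: 10.4
```

The pedal is on its stop: the force went from 10 to 21 N with only 0.4 mm of travel. It was held for over a second, so I release it.

>>> {"method": "servo_tool", "body": {
  "steps": [
    [[0,0,0.005,0],[0,0,0.015,0],[0,0,0.03,0],[0,0,0.06,0],[0,0,0.1,0],[0,0,0.15,0],[0,0,0.18,0],[0,0,0.18,0]]
  ]
}}

```text
time_s: 13.65
ee_pos: [0.5137, 0.152, 0.2072]
orientation: [3.137, 0.001, 1.797]
contact_force: [0.2, -0.1, -0.6]
finger_gap: -0.0002
gripper_force: 0.0
```

Run:
```python
from h import *
s=r.read_state(); print(s['ee_pos'],s['contact_force'])
a=r.grab_frame("side"); b=r.grab_frame("wrist")
f=lambda i,k:cv2.resize(i,None,fx=k,fy=k,interpolation=cv2.INTER_CUBIC)
cv2.imwrite("pics/s4.png",np.hstack([f(a[150:270,195:295],3.2),cv2.resize(b,(480,384))]))
```

```text
[0.51371343 0.15199906 0.20718252] [ 0.16123988 -0.06674676 -0.61876428]
```

View pics/s4.png

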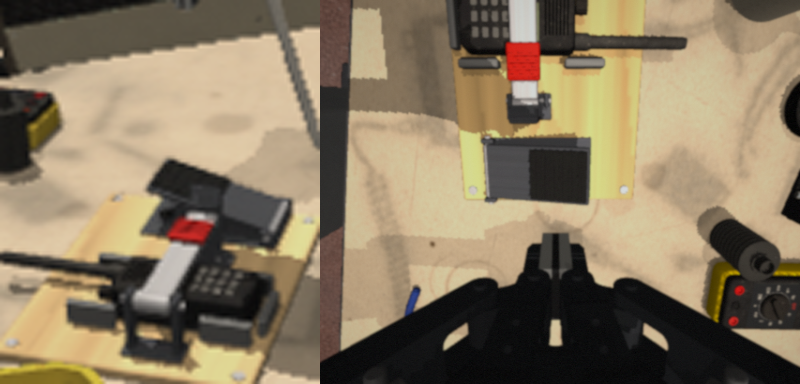

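The bar is locked with its red pad at (190, 230), the pedal is up again at (215, 195), and the radio hasn't moved. The gripper touches nothing.

```bash
python3 -c "
from station import r
print(r.sign_off())"
```

```text
the job is handed in; nothing more can be done
None
```

The job is handed in: the bar is locked under its catch, the pedal was held on its stop for over a second and has sprung back up, and the radio, mug, battery pack and pliers were never touched; the sign-off returned no verdict.

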